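# Half-open the drain valve of the filter stand that carries the funnel

## Robot

A 7-joint arm with a two-finger parallel gripper is mounted at the origin on the work surface. World frame = base frame: x ahead of the robot, y to its left, z up, the work surface at z = 0. Lengths are in m, angles in rad, forces in N, time in s.
With the tool pointing down it reaches from about 0.35 to 0.9 m from the base axis. Payload 19.9 kg.
Tool frame: the origin (TCP) lies between the finger pads; the fingertips stand 14 mm ahead of it and the grasp point (between the pads) lies 5 mm behind it; z points along the fingers, y is the direction in which the jaws open and shut (so a half turn about z gives the same grasp; the last joint's range is limited). The gripper opens to 85 mm and grips with 20 to 120 N. Pads are 22 mm wide; open, the fingers measure 114 mm over their backs; the gripper's body (76 mm by 85 mm) begins 54 mm behind the grasp point. The pads swing forward as they close: fully open they stand 13 mm farther back than shut.
Start: joints at [-1.248, 0.417, -0.01, 1.614, 0.005, 1.111, -0.053], TCP at [0.223, 0.584, 0.245] pointing down, gripper open.
Joint ranges: [-2.81, 2.81], [-0.39, 2.02], [-1.27, 1.25], [0.06, 2.57], [-1.19, 4.33], [0.19, 2], [-2.82, 2.82]. Speed limits (rad/s): [1.89, 1.89, 2.39, 2.39, 3.01, 3.01, 3.01].

## Interface

Orientations are given as a rotation vector (axis times angle).
In Python, from station import * gives the robot as it stands. The module is installed in compiled form; this text tells all that it offers.
- The arm moves only by the shell command python3 -m handwheel 'ROWS' [FORCE]. ROWS is JSON, one flat list of numbers, 5 for each row, row after row: the shift along the tool's x, y, z in cm, then the turn about the tool's z in rad, then the finger opening in cm, from 0 to 8.54. A call has 1 to 10 rows; each row is the pose to reach, as a shift and turn from the pose commanded when the call began, along the tool's axes at that moment; what a row does not reach only later rows make up. A row lasts 1/10 s, in which the tool goes at most 50 mm and 8.59 degrees, less where a joint would pass 70% of its speed; a pose out of reach is approached as far as the arm can. A call with a gripper value outside its range is refused whole. The fingers move at their own pace and stop on an object; FORCE is the grip in N (left out, the last holds). Time passes only in rows, so rows that repeat a pose let the fingers close. It gives the time, the measured TCP pose, the force and the opening at its end, in the units of the state.
- state(): the state, without advancing time (a new reading comes with each control period).
- grab_frame(name): name is "side" or "top"; returns the picture (480x640x3 uint8, blue, green, red); there is no depth.
- calibration(name): a dict with "vertical_fov" (degrees; the focal length in pixels is half the picture's height over the tangent of half this angle, whatever the lens; pixels are square), "cx", "cy" (the principal point, pixels), "rvec" (rotation vector, rad) and "tvec" (3), from world to camera coordinates, as OpenCV has them. Camera axes: x right, y down, z forward; pixel columns grow to the right and rows downward; lengths in m; the calibration is good to about 2 mm. A picture is of the moment at which its call begins. calibration takes no time and is no camera call.
- hand_in(): hands the job in, once; it reports no verdict.
The state is a dict: "time": time; "joint_positions": joint angles; "joint_vel": joint speeds; "joint_torque": joint torques, N m; "position": TCP position; "eef_rot": TCP orientation; "contact_force": force on the tool from outside, world axes, zero at the start; "ft_torque": the same for the moment, N m; "finger_gap": finger opening in m.
Only numpy, scipy, OpenCV 4.12 (cv2) and the standard library are available. Lean on these libraries where they do the work, as an engineer would, in place of code of your own. Each camera call takes 0.05 s, during which the arm holds its last target. There are 200 camera calls.

## Task

Three bench filter stands each have a quarter-turn ball valve. On the one stand that carries the white filter funnel, turn the valve's lever to half open (45 degrees, midway between straight across the pipe and in line with the pipe) and let go of it; leave the levers of the other two stands as they are.

Things in the scene. Friction and masses are not known exactly. Their poses are not given: they have to be found in the camera images.
- funnel_valve (a joint): Opening of the valve on the stand with the funnel: 0 = closed, lever straight across the pipe; pi/2 = fully open, lever in line with the pipe, pointing away from the funnel. Grows counterclockwise seen from above, about a vertical axis; stops at both ends. Starts below 0.36. About 0.15 N m of steady friction, no spring: it stays where left. The stand is bolted down.
- funnel_valve_hub (a point): On the turning axis of that lever, at its mid-height, 96 mm above the table; x axis along the lever to its free end, z up. Level black bar 16 mm wide, from 86 to 106 mm above the table, reaching 13 mm behind the axis and 77 mm ahead; can be pinched across its width right at the axis. Below it only a 12 mm stem, down to 65 mm. White funnel (84 mm wide, rim 145 mm up): centre 125 mm off.
- bung_valve_tip (a point): On the lever, 70 mm from its axis, of a like stand (235 x 60 mm base plate, level 22 mm steel pipe along it, port at the end nearer the robot) whose port is shut by a dark rubber bung 40 mm wide, not a funnel; x axis along the lever to its free end. It may stand at any opening; to be left alone.
- bare_valve_tip (a point): On the lever, 70 mm from its axis, of the third like stand, whose port is a bare steel flange 36 mm wide; x axis along the lever to its free end. It may stand at any opening; to be left alone. Small red-capped sample jars, 66 mm tall, stand loose beside the ports of all three stands.

How it is judged:
By the outcome, as a careful person would: the job done as asked, in the order asked, and still so for the second after the job is handed in, with the robot touching nothing.
It also fails if it takes over 29 s, if anything falls off the work surface, if the arm or the gripper's body presses on something with over 40 N, if the wrist force passes 120 N, or if a joint passes its speed limit or range.

## Working session

There is one attempt and no reset: what is moved stays moved. The work goes in short steps, Python scripts to look and compute and a shell command to move; the robot and the scene stay as the last step left them, time stands still between calls to the robot, and variables do not carry over. Pictures are saved under pics/ and viewed, about 8 in all and at most 12, crops included, and the job is handed in when it is done.

```bash
mkdir -p pics
python3 - <<'E'
from station import *
import cv2
for n in("top","side"):
    cv2.imwrite(f"pics/{n}0.png",grab_frame(n)); print(n,calibration(n))
s=state();print({k:s[k] for k in("time","position","eef_rot","finger_gap","contact_force")})
E
```

```text
top {'vertical_fov': 44.38332818964284, 'cx': 322.73985313861084, 'cy': 237.2045010919057, 'rvec': array([ 2.17394632, -2.14857832,  0.091379  ]), 'tvec': array([-0.05251055,  0.56039191,  0.95375257])}
side {'vertical_fov': 43.41736926599806, 'cx': 310.2892315288161, 'cy': 242.33397392696074, 'rvec': array([ 2.31985101, -0.36551872,  0.17409018]), 'tvec': array([-0.53247997,  0.16044716,  1.13839957])}
{'time': 0.1, 'position': array([0.22286858, 0.58360046, 0.24471644]), 'eef_rot': array([-5.69715137e-01, -3.08941347e+00,  1.72197479e-03]), 'finger_gap': 0.08542281092679863, 'contact_force': array([-0.25000954, -0.06654392,  0.59172232])}
```

View pics/top0.png

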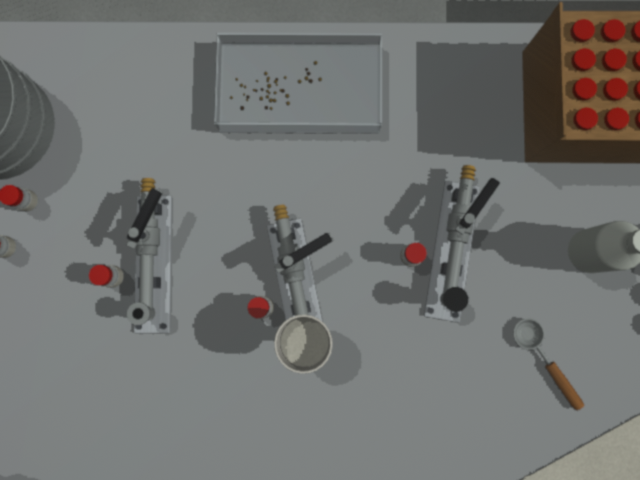

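View pics/side0.png

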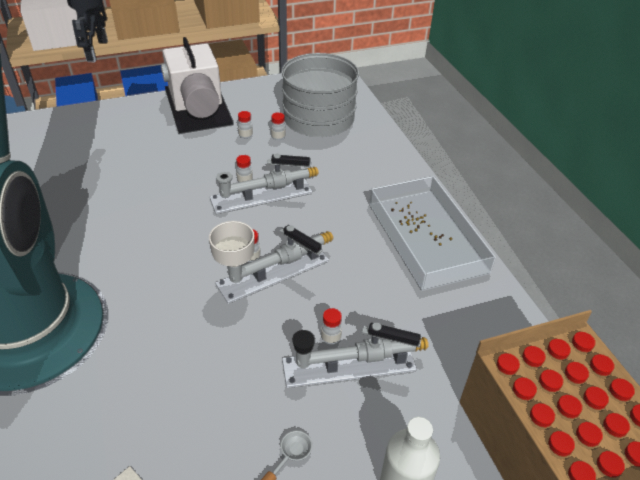

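The funnel stand is the middle one: in the top picture its hub is near (288,261), the lever's free end near (330,238), and the funnel at (303,344). I'll enlarge both views.

```bash
python3 - <<'E'
import cv2,numpy as np
a=cv2.imread("pics/top0.png")[195:345,240:390];b=cv2.imread("pics/side0.png")[205:305,205:345]
a=cv2.resize(a,(600,600),interpolation=cv2.INTER_CUBIC)
cv2.imwrite("pics/ctop.png",a);cv2.imwrite("pics/cside.png",cv2.resize(b,(700,500),interpolation=cv2.INTER_CUBIC))
E
cat > h.py <<'E'
from station import *
import cv2,numpy as np
def cam(n):
    c=calibration(n);f=240/np.tan(np.radians(c["vertical_fov"]/2))
    return np.array([[f,0,c["cx"]],[0,f,c["cy"]],[0,0,1]]),cv2.Rodrigues(c["rvec"])[0],np.array(c["tvec"])
def ray(n,uv,z):
    K,R,t=cam(n);o=-R.T@t;d=R.T@np.linalg.inv(K)@np.array([*uv,1.])
    return o+d*(z-o[2])/d[2]
def proj(n,p):
    K,R,t=cam(n);q=K@(R@np.array(p)+t);return q[:2]/q[2]
E
```

```text
(no output)
```

View pics/ctop.png

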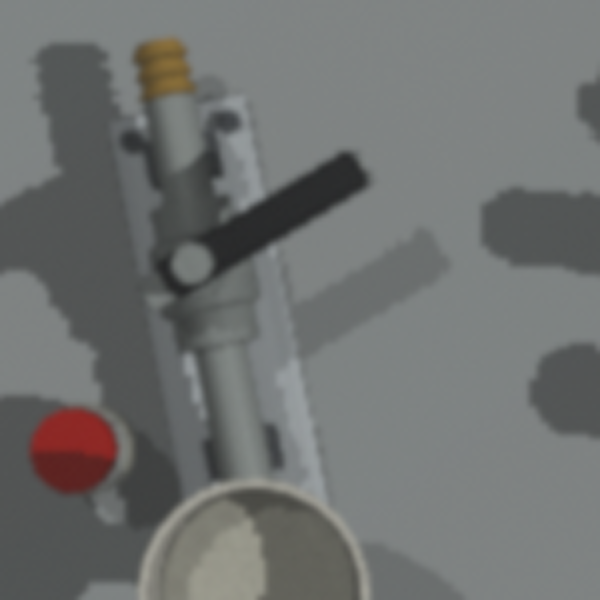

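View pics/cside.png

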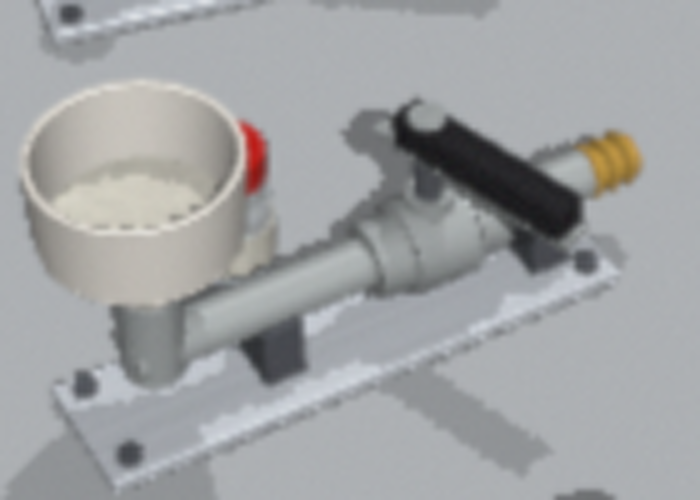

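Run:
```python
from h import *
zt=.108
h=ray("top",(288,260.7),zt);hs=ray("side",(290.4,228.4),zt)
t=ray("top",(329.3,236.6),.106);ts=ray("side",(319,245.5),.106)
f=ray("top",(303,344),.145)
print(h,hs,t,ts,f)
a=lambda p,q:np.degrees(np.arctan2(*(q-p)[1::-1]))
print("lever",a(h,t),a(hs,ts),np.linalg.norm(t-h),np.linalg.norm(ts-hs),"funnel",np.linalg.norm((f-h)[:2]),"pipe away",a(f,h))
e=[ray("top",(240+x/4,195+y/4),.01) for x,y in((120,125),(178,480),(248,95),(322,490))]
print("plate",a(e[1],e[0]),a(e[3],e[2]))
for n,b,c in(("bung",(470,218),(495,183)),("bare",(134,234),(155,194))):print(n,ray("top",b,.108),ray("top",c,.106))
print("jar",ray("top",(259,307),.066))
```

```text
[0.5161911  0.00527479 0.108     ] [0.51898196 0.00332244 0.108     ] [ 0.55408525 -0.05736308  0.106     ] [ 0.5579155  -0.05711035  0.106     ] [ 0.39387502 -0.02144781  0.145     ]
lever -58.82723953705255 -57.20853355435505 0.07323571353569845 0.07191621592708834 funnel 0.12520111947566784 pipe away 12.323865384233963
plate 10.453469508623362 11.44541973844959
bung [ 0.58484804 -0.27242535  0.108     ] [ 0.63998244 -0.31199373  0.106     ]
bare [0.55463076 0.24361013 0.108     ] [0.61769975 0.21430606 0.106     ]
jar [0.4446405 0.0531982 0.066    ]
```

```bash
cat >> h.py <<'E'
def need(p,yang=None):
    s=state();R=cv2.Rodrigues(np.array(s["eef_rot"]))[0]
    ya=np.degrees(np.arctan2(R[1,1],R[0,1]))
    d=R.T@(np.array(p)-s["position"])*100
    tw=None if yang is None else -np.radians((yang-ya+90)%180-90)
    print("t",s["time"],"pos",np.round(s["position"],4),"yang",round(ya,2),"shift cm",np.round(d,2),"turn",tw,"F",np.round(s["contact_force"],1),"gap",s["finger_gap"])
E
python3 -c "
from h import *
need([.5175,.0045,.19],31.5)"
```

```text
t 0.1 pos [0.2229 0.5836 0.2447] yang 69.1 shift cm [-48.18 -43.59   5.52] turn 0.6562973439008285 F [-0.3 -0.1  0.6] gap 0.08542281092679863
```

```bash
python3 -m handwheel '[-48.2,-43.6,0,0.656,7, -48.2,-43.6,0,0.656,7, -48.2,-43.6,0,0.656,7, -48.2,-43.6,0,0.656,7, -48.2,-43.6,0,0.656,7, -48.2,-43.6,0,0.656,7, -48.2,-43.6,0,0.656,7, -48.2,-43.6,0,0.656,7, -48.2,-43.6,0,0.656,7, -48.2,-43.6,0,0.656,7]' 40; python3 -c "
from h import *
need([.5175,.0045,.15],31.5)"
```

```text
time: 1.1
position: [0.4501, 0.1363, 0.2454]
eef_rot: [1.534, 2.741, 0.0]
contact_force: [0.9, 0.5, -0.3]
finger_gap: 0.0701
t 1.1 pos [0.4501 0.1363 0.2454] yang 31.53 shift cm [-14.76  -1.15   9.54] turn 0.00045297390893646214 F [ 0.9  0.5 -0.3] gap 0.07007993828711762
```

```bash
python3 -m handwheel '[-14.8,-1.2,0,0,5, -14.8,-1.2,0,0,5, -14.8,-1.2,0,0,5, -14.8,-1.2,0,0,5, -14.8,-1.2,7,0,5, -14.8,-1.2,7,0,5, -14.8,-1.2,7,0,5, -14.8,-1.2,7,0,5]'
python3 - <<'E'
from h import *
need([.5175,.0045,.15],31.5)
for n in("top","side"):
    im=grab_frame(n);u=proj(n,[.5175,.0045,.106]);print(n,u,"tcp",proj(n,state()["position"]))
    x,y=(u-50).astype(int);print(x,y)
    cv2.imwrite(f"pics/{n}1.png",cv2.resize(im[y-10:y+100,x:x+100],(600,660),interpolation=cv2.INTER_CUBIC)[:600])
E
```

```text
time: 1.9
position: [0.517, 0.0059, 0.1759]
eef_rot: [1.535, 2.741, -0.0]
contact_force: [1.0, -0.0, 0.8]
finger_gap: 0.0497
t 1.9 pos [0.517  0.0059 0.1759] yang 31.52 shift cm [-0.14 -0.03  2.59] turn 0.00028946122446740487 F [ 1.  -0.   0.8] gap 0.04973706154849875
top [288.61934351 259.93239034] tcp [283.93708836 256.85463362]
238 209
side [289.51564415 228.90843003] tcp [288.94354855 201.03614886]
239 178
```

View pics/side1.png

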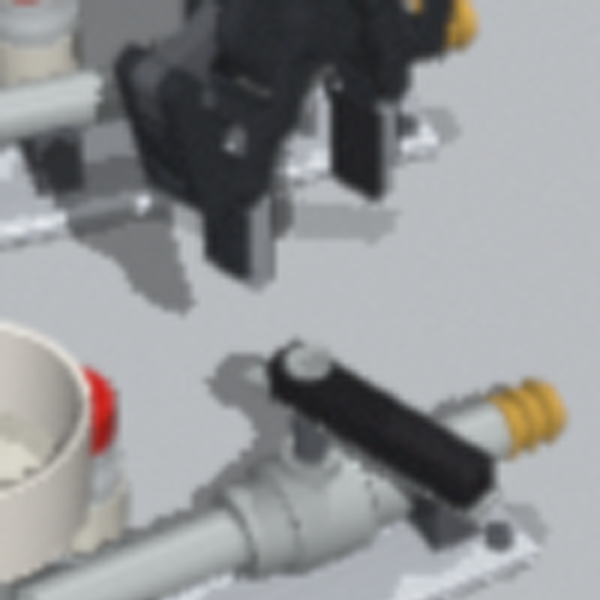

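The fingers straddle the lever axis, about 5 cm open and clear of everything. Next: descend and look at alignment before closing.

```bash
python3 -m handwheel '[-0.1,0,2,0,5, -0.1,0,4,0,5, -0.1,0,6,0,5, -0.1,0,8,0,5, -0.1,0,8.2,0,5, -0.1,0,8.2,0,3, -0.1,0,8.2,0,3, -0.1,0,8.2,0,3]'
python3 - <<'E'
from h import *
need([.5175,.0045,.093],31.5)
n="side";im=grab_frame(n);cv2.imwrite(f"pics/{n}2.png",cv2.resize(im[178:278,239:359],(720,600),interpolation=cv2.INTER_CUBIC))
E
```

```text
time: 2.8
position: [0.518, 0.005, 0.0945]
eef_rot: [1.534, 2.74, 0.002]
contact_force: [-0.5, -1.6, -0.4]
finger_gap: 0.03
t 2.8 pos [0.518  0.005  0.0945] yang 31.52 shift cm [-0.02 -0.07  0.15] turn 0.0003193408303884016 F [-0.5 -1.6 -0.4] gap 0.03002382009287739
```

View pics/side2.png

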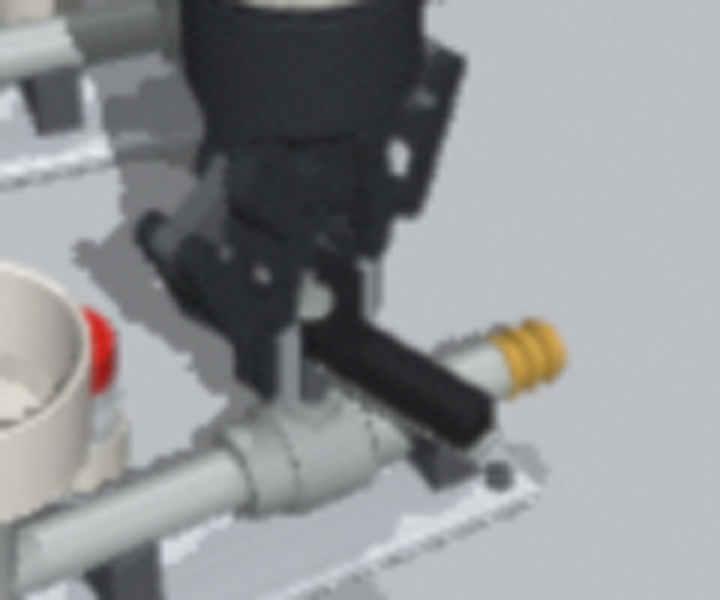

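The lever's hub sits centred between the pads with no contact, so I'll close.

```bash
python3 -m handwheel '[0,0,0,0,1, 0,0,0,0,1, 0,0,0,0,1, 0,0,0,0,1, 0,0,0,0,1]' 40
python3 - <<'E'
from h import *
need([.5175,.0045,.093],31.5);print(state()["ft_torque"])
E
```

```text
time: 3.35
position: [0.5201, 0.0065, 0.0945]
eef_rot: [1.531, 2.739, 0.006]
contact_force: [14.5, 9.6, -1.7]
finger_gap: 0.0153
t 3.35 pos [0.5201 0.0065 0.0945] yang 31.6 shift cm [-0.03 -0.32  0.15] turn 0.001716917228827458 F [14.5  9.6 -1.7] gap 0.01529775947714258
[ 1.72424821e+00 -2.73514218e+00  1.67061207e-03]
```

```bash
python3 -m handwheel '[0,0.3,0,0,1, 0,0.3,0,-0.08,1, 0,0.3,0,-0.16,1, 0,0.3,0,-0.24,1, 0,0.3,0,-0.32,1, 0,0.3,0,-0.40,1, 0,0.3,0,-0.44,1, 0,0.3,0,-0.44,1, 0,0.3,0,-0.44,1]'
python3 - <<'E'
from h import *
need([.5175,.0045,.093],56.7);print(state()["ft_torque"])
E
```

```text
time: 4.25
position: [0.5207, 0.007, 0.0944]
eef_rot: [0.898, 3.009, 0.002]
contact_force: [-2.4, 2.9, 14.8]
finger_gap: 0.0149
t 4.25 pos [0.5207 0.007  0.0944] yang 56.76 shift cm [ 0.13 -0.38  0.14] turn 0.000962070663593887 F [-2.4  2.9 14.8] gap 0.014873718485437273
[0.54638882 0.59904785 0.17052343]
```

Now release, rise and move clear, then measure the result.

```bash
python3 -m handwheel '[0,0,0,0,3, 0,0,0,0,4, 0,0,0,0,4.5, 0,0,0,0,4.5, 0,0,-3,0,4.5, 0,0,-7,0,4.5, 0,0,-11,0,4.5, 0,0,-15,0,4.5, 0,0,-18,0,4.5, 0,0,-18,0,4.5]'; python3 -m handwheel '[0,25,0,0,4.5, 0,25,0,0,4.5, 0,25,0,0,4.5, 0,25,0,0,4.5, 0,25,0,0,4.5, 0,25,0,0,4.5, 0,25,0,0,4.5, 0,25,0,0,4.5]'
python3 - <<'E'
from h import *
a=grab_frame("top");cv2.imwrite("pics/top3.png",a);b=grab_frame("side");cv2.imwrite("pics/side3.png",b)
cv2.imwrite("pics/ct3.png",cv2.resize(a[195:375,240:380],(560,720),interpolation=cv2.INTER_CUBIC)[:600])
cv2.imwrite("pics/cs3.png",cv2.resize(b[205:305,205:345],(700,500),interpolation=cv2.INTER_CUBIC))
E
```

```text
time: 5.25
position: [0.5214, 0.0065, 0.2772]
eef_rot: [0.898, 3.005, 0.004]
contact_force: [0.4, -0.6, -1.0]
finger_gap: 0.0454
time: 6.05
position: [0.6569, 0.2144, 0.2728]
eef_rot: [-0.901, -3.009, 0.002]
contact_force: [-0.4, -1.5, 0.2]
finger_gap: 0.0449
```

View pics/ct3.png

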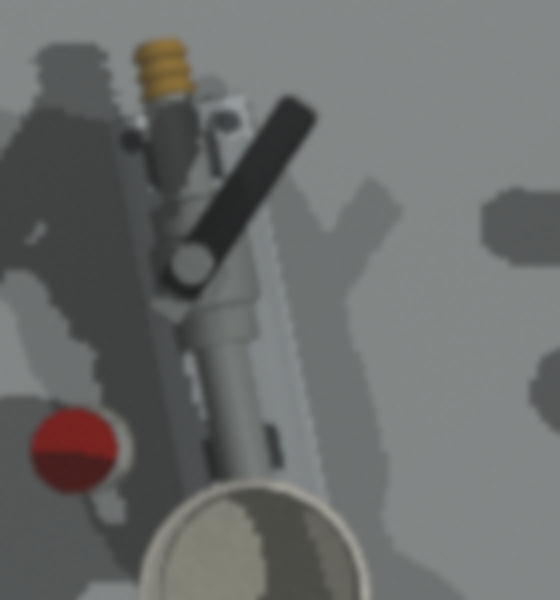

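View pics/cs3.png

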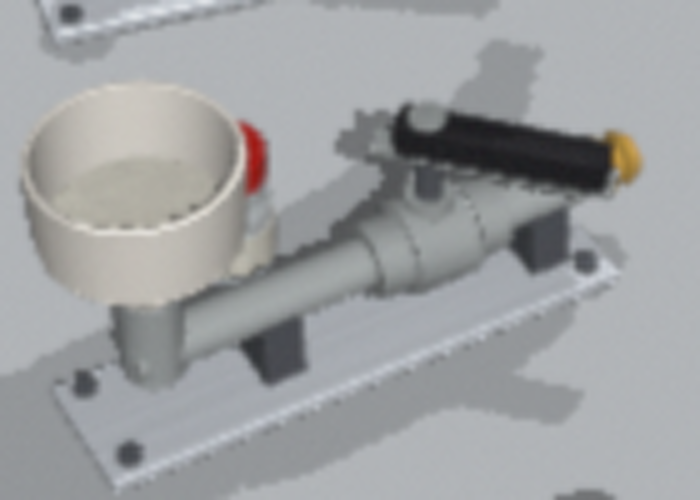

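Run:
```python
from h import *
a=lambda p,q:round(float(np.degrees(np.arctan2(*(q-p)[1::-1]))),2)
T=lambda x,y,z:ray("top",(240+(x+.5)/4-.5,195+(y+.5)/4-.5),z)
S=lambda x,y,z:ray("side",(205+(x+.5)/5-.5,205+(y+.5)/5-.5),z)
print("bolts side",a(S(130,453,.012),S(585,261,.012)),np.linalg.norm(S(130,453,.012)-S(585,261,.012)),"end bolts+90",a(S(130,453,.012),S(85,384,.012))-90)
print("edge side",a(S(120,487,.004),S(622,275,.004)),np.linalg.norm(S(120,487,.004)-S(622,275,.004)))
print("top bolts+90",a(T(228,121,.012),T(132,140,.012))-90)
h=T(192,263,.108);f=ray("top",(303,344),.145)
im=cv2.imread("pics/top0.png")
for z in(.04,.05):print("brass-hub",a(h,T(163,68,z)),"brass-funnel",a(f,T(163,68,z)))
for n,z,p in(("top",.106,"top"),("side",.106,"side")):
  for k,b in((0,(288,261)),(3,(288,261))):
    im=cv2.imread(f"pics/{p}{k}.png");m=np.zeros(im.shape[:2],np.uint8)
    if n=="top": m[210:275,275:340]=1
    else: m[222:256,282:332]=1
    d=((im.max(2)<55)&(m>0)).astype(np.uint8)
    c,l,st,ce=cv2.connectedComponentsWithStats(d);i=1+st[1:,4].argmax()
    ys,xs=np.where(l==i);P=np.array([ray(n,(x,y),z)[:2] for x,y in zip(xs,ys)],np.float32)
    r=cv2.minAreaRect(P);v=cv2.fitLine(P,cv2.DIST_L2,0,.01,.01).ravel()
    print(n,k,len(P),"rect",np.round(r[1],3),r[2],"line",np.degrees(np.arctan2(v[1],v[0])))
print("lever top",a(h,T(303,107,.106)),"side",a(S(430,117,.108),S(609,169,.106)))
print("edges",a(T(215,262,.106),T(318,117,.106)),a(T(200,235,.106),T(287,97,.106)))
```

```text
bolts side 12.71 0.21071085345752041 end bolts+90 12.420000000000002
edge side 12.48 0.23273365631412893
top bolts+90 11.879999999999995
brass-hub 12.46 brass-funnel 12.51
brass-hub 12.08 brass-funnel 12.35
top 0 381 rect [0.015 0.066] 31.714845657348633 line -58.818356
top 3 384 rect [0.015 0.067] 57.2148323059082 line -32.986515
side 0 330 rect [0.023 0.09 ] 31.429317474365234 line -57.5068
side 3 350 rect [0.026 0.086] 57.39957809448242 line -30.946161
lever top -34.35 side -38.93
edges -34.49 -31.26
```

Measured: pipe direction about 12.4°, lever about -32.8°, so the opening is about 45°. One overall look before handing in.

View pics/side3.png

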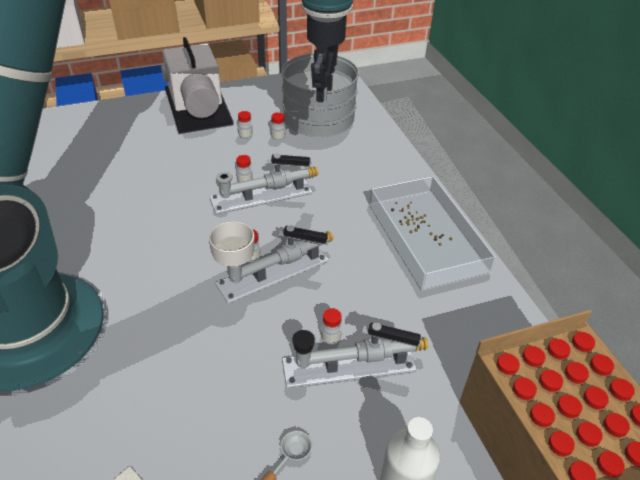

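The other two levers, at about (290,160) and (395,334), and all the jars look unchanged. The gripper is in free air.

```bash
python3 -c "
from station import *
s=state();print(s['time'],s['contact_force'],abs(s['joint_vel']).max());print(hand_in())"
```

```text
6.15 [ 0.00860091 -1.19008527 -0.40297832] 0.005286996247045934
the job is handed in; nothing more can be done
None
```

I turned the funnel stand's lever to about half open, let go of it, and handed the job in at 6.15 s. I pinched the lever at its axis, turned it about 25° counterclockwise, released it and moved the gripper clear.

- **Opening:** The pipe lies at about 12.4° (individual readings 11.9 to 12.7°). The best lever measurement, from the top camera, gave about -33°, so the opening is about 45°. The gripper's own turn points to 44 to 45°.
- **Disagreeing readings:** Lever angles from the side camera and from hand-picked points were looser, from -31° to -39°. I trusted the top-camera fit over these because the side view also picks up the lever's side face. The -39° reading, taken from two hand-picked points, would put the opening nearer 51°.
- **Everything else:** In the last side picture the other two levers and the jars beside the ports look unchanged. The gripper was in free air and the wrist force was about 1 N.

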